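# Refill and reassemble the washed spice cabinet

## Robot

A 7-joint arm with a two-finger parallel gripper is mounted at the origin on the work surface; the furniture and walls round the work are solid. World frame = base frame: x ahead of the robot, y to its left, z up, the work surface at z = 0. Lengths are in m, angles in degrees, forces in N, time in s.
With the tool pointing down it reaches from about 0.425 to 0.875 m from the base axis. Payload 8.4 kg.
Tool frame: the origin (TCP) lies midway between the tips of the shut fingers; the grasp point (between the pads) lies manip.hold_point_z behind it (manip.hold_point_z is the distance from the TCP to the grasp point, in m); z points along the fingers, y is the line along which they close (so a half turn about z gives the same grasp; the last joint's range is limited). The gripper opens to 87 mm and grips with 3 to 60 N. Pads are 19 mm wide; open, the fingers measure 117 mm over their backs; the gripper's body (75 mm by 190 mm) begins 51 mm behind the grasp point.
Start: joints at [70.577, 19.091, 2.286, 83.961, -0.768, 76.965, -3.352], TCP at [0.154, -0.631, 0.223] pointing down, gripper open.
Joint ranges: [-147.57, 147.57], [-21.85, 119.76], [-74.77, 79.35], [14.55, 137.4], [-85.83, 265.84], [4.83, 119.75], [-152.11, 152.11]. Speed limits (degrees/s): [127.2, 127.2, 159.86, 159.86, 180, 180, 180].

## Interface

Orientations are given as [roll, pitch, yaw] about the fixed x, y, z axes, in that order (R = Rz(yaw) Ry(pitch) Rx(roll)).
In Python, from station import manip, eyes gives the robot as it stands. The module is installed in compiled form; this text tells all that it offers.
- The arm moves only by the tool carry_out, never from a script. Its argument "increments" is a list that holds one entry, the list of rows, each a list of 7 numbers: the shift along the tool's x, y, z in m, then the turn, a rotation vector about the tool's x, y, z in rad, then the opening, from -1 (shut) to 1 (fully open). In form: [[[tx, ty, tz, rx, ry, rz, hand], ...]]. A call has 1 to 20 rows; each row shifts and turns the commanded pose from where the row before left it, along the tool's axes as they then stand; what a row does not reach is not made up. A row lasts 1/8 s, in which the tool goes at most 62.5 mm and 10.7 degrees, less where a joint would pass 70% of its speed; a pose out of reach is approached as far as the arm can. A call with a gripper value outside its range is refused whole. The fingers move at their own pace and stop on an object; the grip force is fixed at half the most. Time passes only in rows, so rows that do not move let the fingers close. It gives the time, the measured TCP pose, the force, the opening and the grip force at its end, in the units of the state.
- manip.state(): the state, without advancing time (a new reading comes with each control period).
- eyes.camera(name): name is "scene" or "top"; returns (picture, depth): 400x640x3 uint8, red, green, blue; 400x640 float32, m along the optical axis (not along the pixel's ray), 0 where there is no reading.
- eyes.camera_model(name): a dict with "fx", "fy", "cx", "cy" (pixels), "xyz" and "attitude" of the camera in the world. Camera axes: x right, y down, z forward; pixel columns grow to the right and rows downward; lengths in m; the calibration is good to about 2 mm. A picture is of the moment at which its call begins. camera_model takes no time and is no camera call.
- manip.sign_off(): hands the job in; it is judged then, once.
The state is a dict: "t": time; "q": joint angles; "joint_velocities": joint speeds; "tau": joint torques, N m; "eef_pos": TCP position; "orientation": TCP orientation; "wrist_force": force on the tool from outside, world axes, zero at the start; "moment": the same for the moment, N m; "gripper_width": opening from 0.0 (shut) to 1.0 (fully open); "grasp_force": force on a finger pad.
Only numpy, scipy, OpenCV 4.12 (cv2) and the standard library are available. Lean on these libraries where they do the work, as an engineer would, in place of code of your own. Each camera call takes 0.05 s, during which the arm holds its last target. There are 200 camera calls.

## Task

The little spice cabinet has been washed and must go back together: stand every spice jar from the table upright inside it, and hang the loose door from the plate rack on the two free hinge pins, all the way down. Only then lay the lid on, its longer overhang over the doors so that they cannot lift off, and press it down until both catches snap and it lies flat on the rim all round. Finish with the door swung shut, and leave everything else on the table, such as the pepper mill and the lemon, where it is.

Things in the scene. Friction and masses are not known exactly. Their poses are not given: they have to be found in the camera images.
- cabinet: open-topped wooden spice cabinet, fixed, 122 deep (x), 204 wide (y), 132 high; origin at the centre of its underside, z up, front to its -x (toward the robot). Left door (+y half) already on and shut; the right half is open, with two hinge brackets with upright pins outside its right edge. Side walls 12 thick; along the front a top rail, 8 thick, z 118 to 132
- cabinet_in (a point): centre of the cabinet's inner floor (12 above the table), on which the jars stand. The inside, open at the top, measures 104 (x) by 180 (y); three jars fit in a row along the cabinet's y at a spacing of 57
- cabinet_rim (a point): centre of the cabinet's footprint at the height of its rim (132 above the table). Catches: inside each side wall (y = +-90), at this x and 7 below the rim, a sprung steel bullet, 8 in diameter, stands out 3.5 mm from the wall
- pintle_low (a point): foot of the lower hinge pin on the cabinet, where the socket comes to rest, 25 above the table; the pin is 8 in diameter and 16 long, upright, the last 6 tapering to a 3 tip
- pintle_high (a point): foot of the upper hinge pin, same size, straight above the lower one, 92 above the table. Its bracket arm, 6 thick, lies just under this point (z 86 to 92), so the lower socket cannot come down past it: bring the door in level, 17 to 40 mm above its seat, then lower it
- door: loose cabinet door, 140 g, standing in the rack. Origin on its hinge axis, level with its lower edge, z up; leaf along its +y from 8 to 104, 12 thick (x -3 to 9), 122 high; its front looks to -x, with a knob (16 across, 15 proud, y 95, z 62). Hung and shut, its axes are parallel to the cabinet's; it opens toward the robot, counterclockwise from above (+yaw), swings freely and stays where left
- socket_low (a point): lower mouth of the door's lower socket (door z = 19), which belongs on point pintle_low. The two sockets are tubes on the hinge axis, 18 long, 17 outside, bore 11, open at both ends
- socket_high (a point): lower mouth of the door's upper socket (door z = 86); it belongs on point pintle_high
- door_grip (a point): middle of the door's top edge (door x = 3, y = 50, z = 122), near its centre of mass in y: pinch the 12 mm leaf here from above
- rack: wooden plate rack, base 120 (x) by 100 (y) by 12, fixed to the table, with four rows of dowels (6 thick, 70 high) that make three slots along its x; the door stands in the middle slot, on the base
- lid: loose lid lying on the table on its battens, 240 g: board 144 (x -83 to 61) by 208 (y) by 10, underside 15 above the origin; origin at the battens' underside, z up. Two battens along x (x -49 to 47, 15 high) with rounded beads, outermost y = +-88, drop inside the cabinet's side walls. Its longer overhang (-x) goes to the cabinet's front, over the doors
- lid_front (a point): middle of the edge of the lid's longer overhang (lid x = -83, z = 20); seated, it stands out over the doors at the cabinet's front
- lid_handle (a point): middle of the lid's bridge handle: a bar along the lid's y, 13 thick (x), 96 long, 15 high (lid z 46 to 61), on two feet; 21 mm free under it. Grip it across its thickness
- lid_under (a point): point on the underside of the lid's board that lies on point cabinet_rim when seated, axes parallel to the cabinet's (lid origin then 117 above the table). Before the catches snap the lid stands up to 10 mm proud; pressing it home takes 5 to 15 N on the handle
- jar_1: spice jar with a dark cap, 44 mm across and 96 mm tall, straight-sided with a screw cap of about the same width; origin at the centre of its underside, z up. May be absent in some starts (then None)
- jar_2: spice jar with a white cap, 47 mm across and 98 mm tall, straight-sided with a screw cap of about the same width; origin at the centre of its underside, z up. May be absent in some starts (then None)
- jar_3: spice jar with a dark cap, 44 mm across and 96 mm tall, straight-sided with a screw cap of about the same width; origin at the centre of its underside, z up. May be absent in some starts (then None)
- jar_4: spice jar with a white cap, 47 mm across and 98 mm tall, straight-sided with a screw cap of about the same width; origin at the centre of its underside, z up. May be absent in some starts (then None)
- pepper_mill: wooden pepper mill, 58 across, 170 tall, standing; not part of the job, leave it; origin at the centre of its underside
- lemon: lemon, 71 by 53 by 51; leave it; origin at its underside
There are look-alikes about, which are no part of the job. Leave any purple look-alike of the jar_2 alone.

How it is judged:
By the outcome, as a careful person would: the job done as asked, in the order asked, and still so for the second after the job is handed in, with the robot touching nothing.
Of jar_1, jar_2, jar_3, jar_4 only 2 to 3 are there at a start; the rules pass over those that are not, and their reading is None.
At some moment in a run one of door, lid may be knocked a few centimetres aside while the robot is not near it.
It also fails if it takes over 210 s, if anything falls off the work surface, if the arm or the gripper's body presses on something with over 40 N, if the wrist force passes 120 N, or if a joint passes its speed limit or range.

## Working session

There is one attempt and no reset: what is moved stays moved. The work goes in short steps, Python scripts to look and compute and a tool call to move; the robot and the scene stay as the last step left them, time stands still between calls to the robot, and variables do not carry over. Pictures are saved under pics/ and viewed, at most 15 in all, crops included, and the job is handed in when it is done.

Besides the shell and the picture viewer there is one more tool, called after "Request:" in YAML: its name, and indented under it one key for each argument. carry_out: Moves the arm, as the interface text tells. Its arguments: {"type":"object","properties":{"increments":{"type":"array","items":{"type":"array","items":{"type":"array","items":{"type":"number"}}}}},"required":["increments"]}

```bash
mkdir -p pics
python3 - <<'E'
from station import manip, eyes
import cv2, numpy as np
print(manip.state(), manip.hold_point_z)
for n in("scene","top"):
    p,d=eyes.camera(n); print(n,eyes.camera_model(n))
    cv2.imwrite(f"pics/{n}0.png",cv2.cvtColor(p,cv2.COLOR_RGB2BGR)); np.save(f"{n}0_d.npy",d)
E
```

```text
{'t': 0.0, 'q': array([70.57878994, 19.13334513,  2.28419292, 84.0126219 , -0.76834794,
       76.96454233, -3.35143491]), 'joint_velocities': array([ 0.00721555,  0.00190909,  0.0525356 , -0.07263186,  0.07422299,
       -0.06234277,  0.04473379]), 'tau': array([-1.11465588e-04, -6.56358576e+01,  1.33532770e+00, -4.03800881e+01,
       -5.98301506e-02,  4.48170304e-02,  1.71883421e-04]), 'eef_pos': array([ 0.15422243, -0.63094653,  0.22162792]), 'orientation': array([-1.79904908e+02,  5.81916061e-03,  1.37370884e+01]), 'wrist_force': array([-0.55787152, -0.6869697 , -0.18902531]), 'moment': array([-0.02218522,  0.05039655,  0.01982982]), 'grasp_force': 0.0, 'gripper_width': 1.0014517057464074} 0.0187
scene {'fx': 471.89498278138757, 'fy': 471.89498278138757, 'cx': 322.92641368894454, 'cy': 198.6232219047934, 'xyz': array([0.07118542, 0.54176629, 0.92254917]), 'attitude': array([-137.54596995,    0.51864013, -149.33035742])}
top {'fx': 471.7521101010586, 'fy': 471.7521101010586, 'cx': 315.4331525814034, 'cy': 210.76740609031404, 'xyz': array([ 0.37330523, -0.11567773,  1.15269376]), 'attitude': array([-176.86544647,   -1.07455165,  -91.24762709])}
```

View pics/scene0.png

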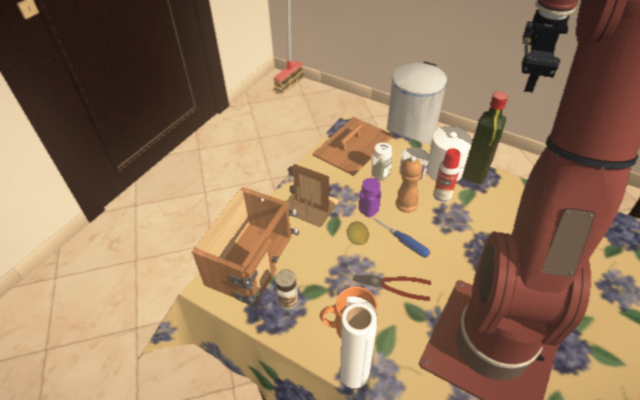

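View pics/top0.png

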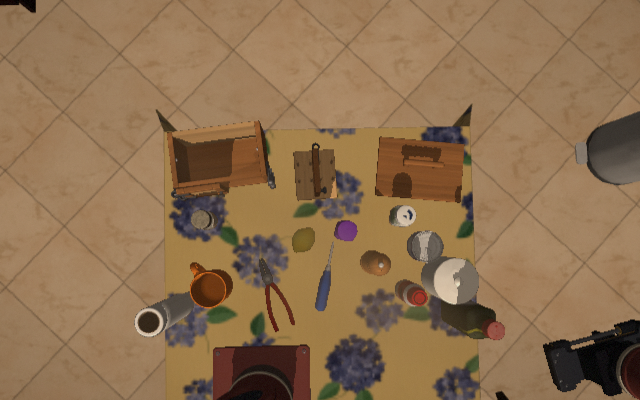

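The scene picture shows the cabinet (240,245), the door in the rack (310,195), the lid (350,145), a white-capped jar (382,160) and a dark-capped jar (287,288). There is also a purple look-alike (370,197). The top picture has the cabinet at (218,157), rack (316,173), lid (420,168) and jars (404,216) and (202,218), with the hinge pins near (271,180).

```bash
cat > h.py <<'E'
import cv2, numpy as np
from scipy.spatial.transform import Rotation as R
from station import manip, eyes
def cam(n):
    p,d=eyes.camera(n); return p,d
def cloud(n,d):
    m=eyes.camera_model(n); v,u=np.mgrid[0:400,0:640]
    c=np.stack([(u-m['cx'])/m['fx']*d,(v-m['cy'])/m['fy']*d,d],-1)
    w=c@R.from_euler('xyz',m['attitude'],degrees=True).as_matrix().T+m['xyz']
    w[d<=0]=np.nan; return w
def ray(n,u,v,z):
    m=eyes.camera_model(n)
    r=R.from_euler('xyz',m['attitude'],degrees=True).as_matrix()@[(u-m['cx'])/m['fx'],(v-m['cy'])/m['fy'],1]
    return m['xyz']+r*(z-m['xyz'][2])/r[2]
def save(n,p,box,name):
    x0,y0,x1,y1=box; c=p[y0:y1,x0:x1]; s=min(800/(x1-x0),600/(y1-y0))
    cv2.imwrite(f'pics/{name}.png',cv2.cvtColor(cv2.resize(c,None,fx=s,fy=s,interpolation=cv2.INTER_CUBIC),cv2.COLOR_RGB2BGR))
E
python3 - <<'E'
from h import *
p=cv2.cvtColor(cv2.imread('pics/top0.png'),cv2.COLOR_BGR2RGB);save('top',p,(150,110,350,260),'t1')
s=cv2.cvtColor(cv2.imread('pics/scene0.png'),cv2.COLOR_BGR2RGB);save('scene',s,(180,110,480,320),'s1')
w=cloud('top',np.load('top0_d.npy'))
ws=cloud('scene',np.load('scene0_d.npy'))
# rect fits by height band in regions
def rect(w,reg,lo,hi):
    x0,y0,x1,y1=reg; q=w[y0:y1,x0:x1].reshape(-1,3); q=q[(q[:,2]>lo)&(q[:,2]<hi)]
    r=cv2.minAreaRect(q[:,:2].astype(np.float32)); print(len(q),np.round(r[0],4),np.round(r[1],4),round(r[2],2),np.round(np.median(q[:,2]),4))
rect(w,(160,115,280,200),.126,.137)
rect(w,(370,130,475,210),.015,.032); rect(w,(395,140,450,175),.05,.07)
rect(w,(285,135,350,205),.125,.145); rect(w,(285,135,350,205),.006,.02)
for n,W,c in(('top',w,[(404,216),(202,218),(346,230),(425,245)]),('scene',ws,[(382,148),(286,277)])):
    for u,v in c:
        k=W[v-2:v+3,u-2:u+3].reshape(-1,3); print(n,u,v,np.round(np.nanmedian(k,0),4))
for u,v in [(404,216),(202,218),(346,230),(425,245)]:
    z=np.nanmedian(w[v-2:v+3,u-2:u+3,2]);q=w[v-25:v+25,u-25:u+25].reshape(-1,3);q=q[abs(q[:,2]-z)<.008]
    if len(q)>3: (c,r)=cv2.minEnclosingCircle(q[:,:2].astype(np.float32)); print(np.round(c,4),round(r,4),len(q))
E
```

```text
1576 [0.5524 0.0767] [0.1371 0.2042] 6.79 0.1308
4808 [ 0.5162 -0.3914] [0.2092 0.1752] 83.95 0.0245
238 [ 0.5412 -0.3926] [0.095  0.0139] 83.72 0.0593
244 [ 0.5189 -0.1396] [0.0957 0.0121] 3.1 0.133
1587 [ 0.5384 -0.1462] [0.1709 0.1544] 0.7 0.0113
top 404 216 [ 0.4147 -0.3357  0.098 ]
top 202 218 [0.4199 0.1172 0.0949]
top 346 230 [ 0.3862 -0.2041  0.0987]
top 425 245 [ 0.3477 -0.3911  0.0551]
scene 382 148 [ 0.4201 -0.3368  0.098 ]
scene 286 277 [0.4182 0.1213 0.0951]
[ 0.4181 -0.3402] 0.0234 327
[0.4348 0.1392] 0.0458 314
[ 0.3862 -0.2064] 0.0229 324
[ 0.3513 -0.3779] 0.0624 854
```

View pics/t1.png

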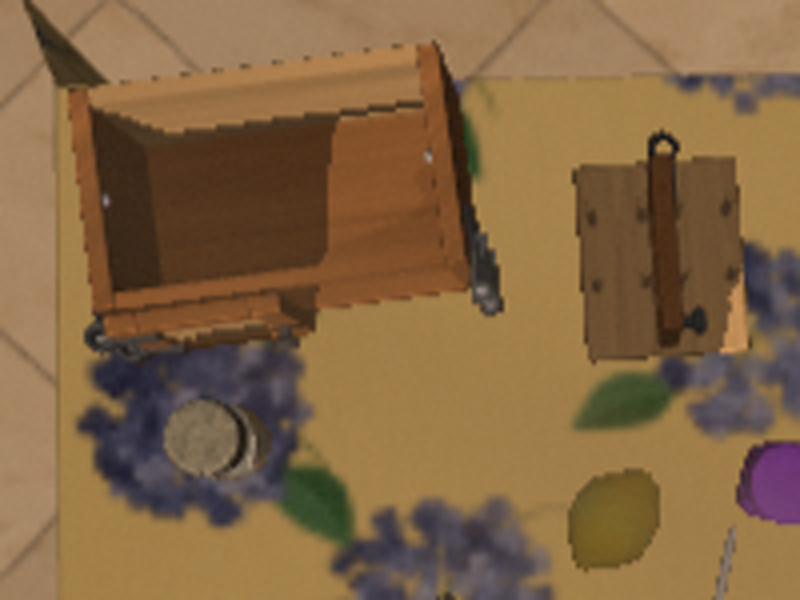

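View pics/s1.png

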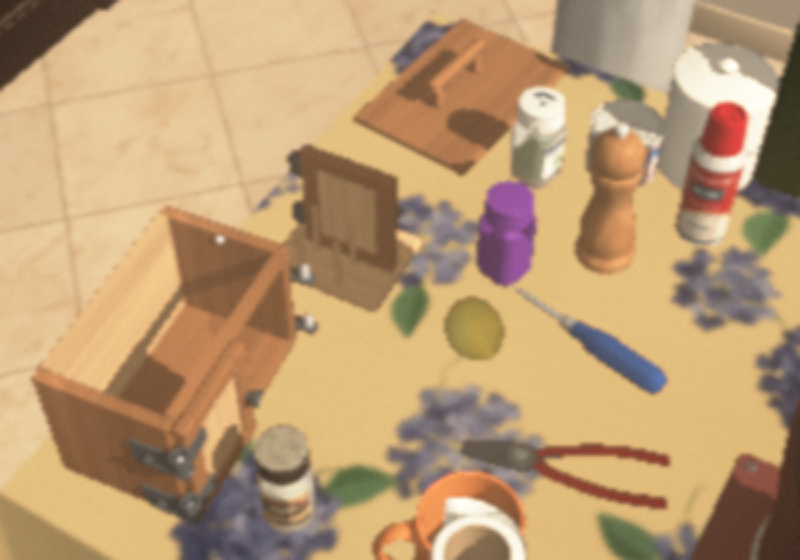

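The crops show dark pin brackets at cabinet front right: top pixels about (270,183), scene pixels about (295,211) and (296,231). The door's sockets are at the far (+x) end of the slot, and its knob end is near the robot, facing -y. Only two real jars are present.

```bash
cat > fit.py <<'E'
from h import *
def box(q,ang):
    a=np.radians(ang); c=np.array([[np.cos(a),np.sin(a)],[-np.sin(a),np.cos(a)]]); return q@c.T
E
python3 - <<'E'
from fit import *
for n,reg,pin in(('top',(160,115,285,205),(262,165,285,200)),('scene',(180,180,310,320),(275,195,310,245))):
    W=cloud(n,np.load(n+'0_d.npy')); p=cv2.imread(f'pics/{n}0.png')
    x0,y0,x1,y1=reg; q=W[y0:y1,x0:x1].reshape(-1,3); q=q[(q[:,2]>.1295)&(q[:,2]<.137)][:,:2]
    ang=min(np.arange(3,11,.1),key=lambda a:np.prod([np.ptp(np.clip(e,*np.percentile(e,[1,99]))) for e in box(q,a).T]))
    for a in(6,6.8,ang):
        b=box(q,a); print(n,len(q),a,np.round(np.percentile(b,[0.5,2,98,99.5],axis=0).T,4))
    x0,y0,x1,y1=pin
    hsv=cv2.cvtColor(p,cv2.COLOR_BGR2HSV)[y0:y1,x0:x1]; Z=W[y0:y1,x0:x1]
    print(n,'z map');
    for r in range(0,y1-y0,1 if n=='top' else 2): print(y0+r,' '.join(f'{z*1000:4.0f}{"*" if hsv[r,i,1]<110 else " "}' for i,z in enumerate(Z[r,:,2])))
E
```

```text
top 1097 6 [[ 0.4914  0.5018  0.6237  0.6249]
 [-0.0834 -0.0823  0.1186  0.1197]]
top 1097 6.8 [[ 0.4927  0.5026  0.6241  0.6248]
 [-0.091  -0.0902  0.1107  0.1118]]
top 1097 7.200000000000004 [[ 0.4933  0.5022  0.6242  0.6251]
 [-0.0949 -0.0942  0.1068  0.1078]]
top z map
165  132   135   134   132   100*  101*   25    86     4     3     4    -1     0     2     3    -0     4     3     2     1     3    -1     6 
166  130   132   132   131   103*  101*   80*   84*   -4    -0     0     3     2     1     1     0     2     3    -0    -2     4    -2     2 
167  136   128   132   132   112    97*   85*   35*    3    -0     1     0     4     1    -1    -3     3     0     1     5     1     2     5 
168  131   130   134   127   111    97*   87*   91*   88*   88*    2     2    -2     1     1     4     3     2    -3    -2     3     4     1 
169  132   129   133   132   115   104*   97*   88*   91*   93*   -3     3     1     3     1     1    -0     2    -0     3     5     0    -1 
170  134   133   132   131   125   102*   99*   91*   92*   91*    3     0     6     1     2     4    -1     0     3
[... 9074 characters left out ...]
   4     1     1    -0     5    -2    -1    -0     1     2 
239   12    10    10    12    10    11    12    12    11    15    10     8    12     5     4    -1     3     1    -3     1    -1     3     2     2    -1     0     5    -0    -3     1    -0     1     3     2    -0 
241   12    11    16    12    11    12    13    11    11    11    11    12     9     3     0     2     4     1   nan     2    -3     4     1     3    -0     0     2     6     1     1     2    -1     2     2     1 
243    9    12    13    10    12     8    10    11    13    12    12     7     2    -1     4     2     4     0    -0     2     2     2    -0     2     0     2     2    -2     1     3    -1     0    -1    -1     2
```

Run:
```python
from fit import *
print('pin top',ray('top',270.2,181.2,.104)[:2],'scene hi',ray('scene',293.3,210.3,.104)[:2],'scene lo',ray('scene',295,228.5,.037)[:2])
from numpy.linalg import lstsq
for n,reg in(('top',(160,115,285,205)),('scene',(180,180,310,320))):
    W=cloud(n,np.load(n+'0_d.npy')); x0,y0,x1,y1=reg; q=W[y0:y1,x0:x1].reshape(-1,3); q=q[(q[:,2]>.1285)&(q[:,2]<.137)][:,:2]
    b=box(q,7)
    # per-bin extremes -> outer edge slopes
    o=[]
    for ax,sgn in((0,1),(1,1),(1,-1)):
        t=b[:,1-ax]; e=sgn*b[:,ax]; lo,hi=np.percentile(t,[6,94]); 
        if ax==1: lo,hi=.51,.61
        bins=np.linspace(lo,hi,22); T=[];E=[]
        for i in range(21):
            m=(t>=bins[i])&(t<bins[i+1])
            if m.sum()>2: T.append((bins[i]+bins[i+1])/2);E.append(sgn*e[m].max())
        f=np.polyfit(T,E,1); o.append((f[0],np.polyval(f,np.mean(T))))
        print(n,ax,sgn,'slope deg',round(np.degrees(np.arctan(f[0])),2),'edge',round(o[-1][1],4))
# jars & door & lid, both views
for n,jr in(('top',{'w':(404,216,.098),'d':(202,218,.096)}),('scene',{'w':(382,148,.098),'d':(286,277,.096)})):
    W=cloud(n,np.load(n+'0_d.npy'))
    for k,(u,v,z) in jr.items():
        q=W[v-18:v+19,u-18:u+19].reshape(-1,3); g=np.nanmedian(W[v-2:v+3,u-2:u+3].reshape(-1,3),0)
        q=q[(abs(q[:,2]-z)<.006)&(np.hypot(*(q[:,:2]-g[:2]).T)<.035)]
        r=cv2.minAreaRect(q[:,:2].astype(np.float32)); print(n,k,len(q),np.round(r[0],4),np.round(r[1],4),np.round(np.median(q[:,2]),4))
def rect(n,reg,lo,hi):
    W=cloud(n,np.load(n+'0_d.npy')); x0,y0,x1,y1=reg; q=W[y0:y1,x0:x1].reshape(-1,3); q=q[(q[:,2]>lo)&(q[:,2]<hi)]
    r=cv2.minAreaRect(q[:,:2].astype(np.float32)); print(n,len(q),np.round(r[0],4),np.round(r[1],4),round(r[2],2),np.round(np.median(q[:,2]),4))
rect('top',(285,135,350,205),.127,.145);rect('scene',(285,155,340,220),.127,.145)
rect('top',(395,140,450,175),.055,.07);rect('scene',(320,115,372,160),.055,.07)
rect('top',(370,130,475,196),.019,.032);rect('scene',(310,112,372,175),.019,.032)
```

```text
pin top [ 0.4984248  -0.03715049] scene hi [ 0.49990158 -0.03298341] scene lo [ 0.49972662 -0.03341087]
top 0 1 slope deg 0.35 edge 0.6245
top 1 1 slope deg -0.71 edge 0.1096
top 1 -1 slope deg -0.47 edge -0.0925
scene 0 1 slope deg 0.41 edge 0.627
scene 1 1 slope deg -0.41 edge 0.1122
scene 1 -1 slope deg -0.21 edge -0.0903
top w 320 [ 0.418  -0.3405] [0.0458 0.0428] 0.0978
top d 292 [0.4182 0.1214] [0.0415 0.0407] 0.0949
scene w 173 [ 0.419  -0.3369] [0.0435 0.0447] 0.0974
scene d 302 [0.4198 0.1242] [0.0395 0.0434] 0.0951
top 244 [ 0.5189 -0.1396] [0.0957 0.0121] 3.1 0.133
scene 209 [ 0.5148 -0.0797] [0.0953 0.1304] 4.79 0.1324
top 223 [ 0.541  -0.3926] [0.095  0.0136] 83.73 0.0597
scene 113 [ 0.5408 -0.3892] [0.0943 0.0158] 86.16 0.0601
top 4518 [ 0.5324 -0.3927] [0.2098 0.1438] 84.74 0.0245
scene 1911 [ 0.519  -0.3879] [0.2109 0.1744] 83.72 0.0246
```

```bash
cat >> h.py <<'E'
def go(x,y,z,psi=None):
    """print tool-axis shift needed from the measured pose (turn first, then shift)"""
    s=manip.state(); o=s['orientation']; p0=s['eef_pos']
    Rm=R.from_euler('xyz',o,degrees=True)
    if psi is not None:
        Rt=R.from_euler('xyz',[180,0,psi],degrees=True); rv=(Rm.inv()*Rt).as_rotvec()
        print('turn rad',np.round(rv,4),'deg',np.round(np.degrees(np.linalg.norm(rv)),1)); Rm=Rt
    d=Rm.inv().apply(np.array([x,y,z])-p0); print('shift',np.round(d,4),'from',np.round(p0,4),np.round(o,1),'q',np.round(s['q'],0))
def st():
    s=manip.state(); print({k:np.round(s[k],3) for k in('t','eef_pos','orientation','wrist_force','gripper_width','grasp_force')})
E
python3 - <<'E'
from h import *
W=cloud('top',np.load('top0_d.npy')); 
x=W[...,0];y=W[...,1];z=W[...,2]
for a in np.arange(.7,.1,-.05):
    print(f'{a:.2f}',' '.join('%4.0f'%(1000*np.nanmax(np.append(z[(abs(x-a)<.025)&(abs(y-b)<.025)],-1))) for b in np.arange(.25,-.9,-.05)))
go(.42,-.63,.24,6.6)
go(.4185,-.3387,.2,6.6)
E
```

```text
0.70  -74 -1000 -1000 -1000 -1000 -1000 -1000 -1000 -1000 -1000 -1000 -1000 -1000 -1000 -1000 -1000  -79 -137 -1000 -1000 -1000 -746 -741
0.65    4    8 -1000 -1000  129  137    6    6    5    8    5    6    7    7    7    8   -0 -1000 -1000 -1000 -1000 -747 -746
0.60    5  135  135  137  138  137    8   16  118   15    8   29   30   30   30   31    2 -1000 -1000 -1000 -1000 -749 -746
0.55    6  135  136   18   17  136  135   72  137   72    9   31   65   67   65   31    1 -1000 -1000 -1000 -1000 -750 -748
0.50    5  129  136  135  136  138  134   69  138   72    9   31   32   31   30   30   -2 -1000 -1000 -1000 -1000 -747 -750
0.45    4  110  126  100   76    8    9   15  136   15    9  101  103   30   31   30    1 -1000 -1000 -1000 -1000 -748 -745
0.40    4    9  100   99    7    9    8   52   45  104   98  100  104   63    8    7    2 -1000 -1000 -1000 -1000 -743 -751
0.35    6    9    7    8    9    7    6   53   48  102  157  153   63   60   64    8   -0 -1000 -1000 -1000 -1000 -744 -748
0.30    4    8  104  102  104   15   12    7   27    8  172  162   60  130  139  126   -0 -1000 -1000 -1000 -1000 -750 -748
0.25    5  230  233  105  103   15   13    7   30   10    8   79  158  129  141  127 -1000 -1000 -1000 -1000 -1000 -750 -746
0.20 -1000  231  231  103    7   13   13   11   29    8    9    9  157  122  271  272  387  465  421  338 -1000 -748 -745
0.15    5    8    9    7    9    8   14   13    7    8    8    8    9    8  267  195  338  469  271  317 -1000 -747 -749
turn rad [-0.0014  0.0002  0.1246] deg 7.1
shift [ 0.2641  0.0296 -0.0182] from [ 0.1543 -0.631   0.2218] [-179.9    0.    13.7] q [71. 19.  2. 84. -1. 77. -3.]
turn rad [-0.0014  0.0002  0.1246] deg 7.1
shift [ 0.2961 -0.26    0.0218] from [ 0.1543 -0.631   0.2218] [-179.9    0.    13.7] q [71. 19.  2. 84. -1. 77. -3.]
```

Request:
carry_out:
  increments:
    - [[0, 0, 0, 0, 0, 0.1246, 1], [0.053, 0.006, -0.004, 0, 0, 0, 1], [0.053, 0.006, -0.004, 0, 0, 0, 1], [0.053, 0.006, -0.004, 0, 0, 0, 1], [0.053, 0.006, -0.004, 0, 0, 0, 1], [0.053, 0.006, -0.002, 0, 0, 0, 1], [0.0055, -0.048, 0.007, 0, 0, 0, 1], [0.0055, -0.048, 0.007, 0, 0, 0, 1], [0.0055, -0.048, 0.007, 0, 0, 0, 1], [0.0055, -0.048, 0.007, 0, 0, 0, 1], [0.0055, -0.048, 0.007, 0, 0, 0, 1], [0.0055, -0.048, 0.007, 0, 0, 0, 1], [0, 0, 0, 0, 0, 0, 1], [0, 0, 0, 0, 0, 0, 1]]

```text
t: 1.85
eef_pos: [0.4205, -0.3415, 0.1986]
orientation: [180.0, 0.0, 6.6]
wrist_force: [-0.1, -0.9, 0.7]
gripper_width: 1.001
grasp_force: 0.0
```

Run:
```python
from h import *
go(.4185,-.3387,.061,6.6)
p,d=cam('top'); W=cloud('top',d); 
cv2.imwrite('pics/top1.png',p[...,::-1]); save('top',p,(320,130,480,290),'t2')
```

```text
turn rad [ 0.0005  0.0001 -0.0002] deg 0.0
shift [-0.0017 -0.003   0.1376] from [ 0.4205 -0.3415  0.1986] [180.    0.    6.6] q [ 41.   8.  -8. 101.   1.  72. -50.]
```

View pics/t2.png

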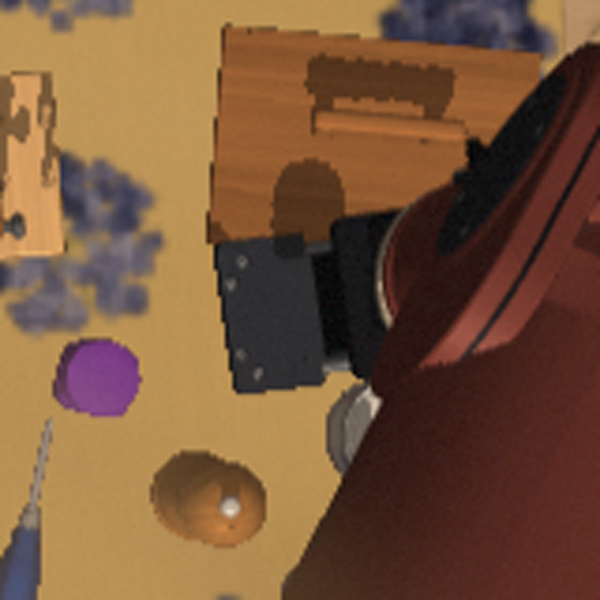

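The gripper body stands over the white jar at about (385,215) in the full picture, with its long side along y. It is clear of the mill and the purple jar.

Request:
carry_out:
  increments:
    - [[-0.0017, -0.003, 0.045, 0, 0, 0, 1], [0, 0, 0.045, 0, 0, 0, 1], [0, 0, 0.0476, 0, 0, 0, 1], [0, 0, 0, 0, 0, 0, 1], [0, 0, 0, 0, 0, 0, -1], [0, 0, 0, 0, 0, 0, -1], [0, 0, 0, 0, 0, 0, -1], [0, 0, 0, 0, 0, 0, -1], [0, 0, 0, 0, 0, 0, -1], [0, 0, 0, 0, 0, 0, -1], [0, 0, 0, 0, 0, 0, -1], [0, 0, 0, 0, 0, 0, -1]]

```text
t: 3.4
eef_pos: [0.419, -0.3384, 0.0614]
orientation: [180.0, -0.0, 6.6]
wrist_force: [-0.4, -0.5, 5.2]
gripper_width: 0.551
grasp_force: 30.0
```

Request:
carry_out:
  increments:
    - [[0, 0, -0.04, 0, 0, 0, -1], [0, 0, -0.05, 0, 0, 0, -1], [0, 0, -0.05, 0, 0, 0, -1], [0, 0, -0.05, 0, 0, 0, -1], [0.0267, -0.0515, 0, 0, 0, 0, -1], [0.0267, -0.0515, 0, 0, 0, 0, -1], [0.0267, -0.0515, 0, 0, 0, 0, -1], [0.0267, -0.0515, 0, 0, 0, 0, -1], [0.0267, -0.0515, 0, 0, 0, 0, -1], [0.0267, -0.0515, 0, 0, 0, 0, -1], [0.0267, -0.0515, 0, 0, 0, 0, -1], [0, 0, 0, 0, 0, 0, -1], [0, 0, 0, 0, 0, 0, -1]]

```text
t: 5.03
eef_pos: [0.5625, 0.0413, 0.2501]
orientation: [180.0, 0.1, 6.6]
wrist_force: [0.2, -0.1, -1.4]
gripper_width: 0.552
grasp_force: 30.0
```

Run:
```python
from h import *
st(); go(.5634,.0412,.075,6.6)
p,d=cam('scene'); save('scene',p,(150,100,390,280),'s2')
```

```text
{'t': np.float64(5.025), 'eef_pos': array([0.562, 0.041, 0.25 ]), 'orientation': array([1.79995e+02, 1.07000e-01, 6.62500e+00]), 'wrist_force': array([ 0.205, -0.064, -1.351]), 'gripper_width': np.float64(0.552), 'grasp_force': np.float64(29.99)}
turn rad [0.0001 0.0019 0.0004] deg 0.1
shift [0.0009 0.0002 0.1751] from [0.5625 0.0413 0.2501] [1.8e+02 1.0e-01 6.6e+00] q [ 15.  10. -28.  93.   5.  78. -96.]
```

View pics/s2.png

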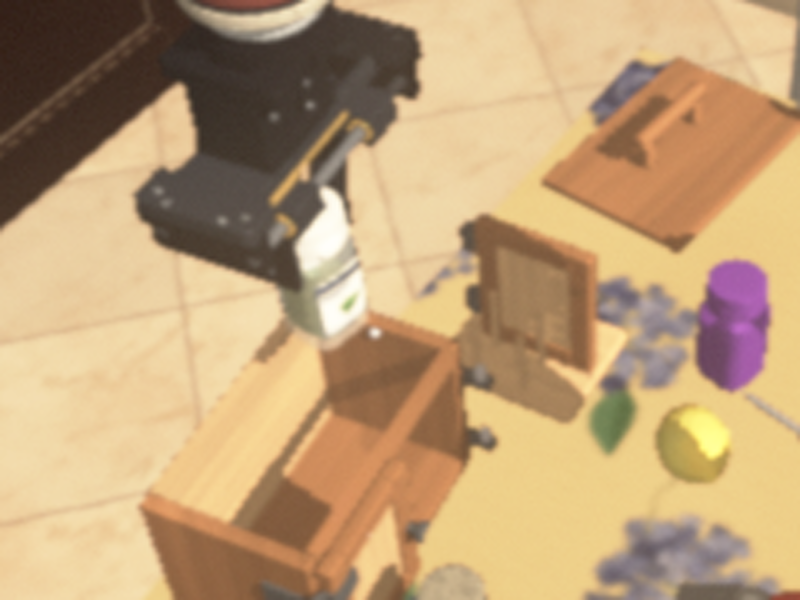

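The white jar hangs upright in the gripper above the right half of the cabinet (about 330,290 in the crop).

Request:
carry_out:
  increments:
    - [[0, 0, 0.05, 0, 0, 0, -1], [0, 0, 0.05, 0, 0, 0, -1], [0, 0, 0.04, 0, 0, 0, -1], [0, 0, 0.025, 0, 0, 0, -1], [0, 0, 0.008, 0, 0, 0, -1], [0, 0, 0.003, 0, 0, 0, -1], [0, 0, 0, 0, 0, 0, -1], [0, 0, 0, 0, 0, 0, -1]]

```text
t: 6.08
eef_pos: [0.5636, 0.0415, 0.076]
orientation: [180.0, -0.1, 6.6]
wrist_force: [0.0, 0.6, -0.6]
gripper_width: 0.556
grasp_force: 30.0
```

Lower by 2 mm more, open to about 57 mm, then lift.

Request:
carry_out:
  increments:
    - [[0, 0, 0.002, 0, 0, 0, -1], [0, 0, 0, 0, 0, 0, -1], [0, 0, 0, 0, 0, 0, 0.32], [0, 0, 0, 0, 0, 0, 0.32], [0, 0, 0, 0, 0, 0, 0.32], [0, 0, 0, 0, 0, 0, 0.32], [0, 0, 0, 0, 0, 0, 0.32], [0, 0, -0.02, 0, 0, 0, 0.32], [0, 0, -0.04, 0, 0, 0, 0.32], [0, 0, -0.06, 0, 0, 0, 0.32], [0, 0, -0.05, 0, 0, 0, 1], [0, 0, 0, 0, 0, 0, 1]]

```text
t: 7.58
eef_pos: [0.565, 0.042, 0.2475]
orientation: [180.0, -0.4, 6.6]
wrist_force: [0.1, 0.2, 0.2]
gripper_width: 0.809
grasp_force: 0.0
```

Run:
```python
from h import *
st(); go(.419,.1228,.2,6.6)
```

```text
{'t': np.float64(7.575), 'eef_pos': array([0.565, 0.042, 0.248]), 'orientation': array([179.962,  -0.429,   6.601]), 'wrist_force': array([0.054, 0.154, 0.151]), 'gripper_width': np.float64(0.809), 'grasp_force': np.float64(0.0)}
turn rad [ 0.0007 -0.0075  0.    ] deg 0.4
shift [-0.1358 -0.097   0.0475] from [0.565  0.042  0.2475] [180.   -0.4   6.6] q [ 16.  10. -28.  93.   5.  78. -96.]
```

Request:
carry_out:
  increments:
    - [[-0.045, -0.032, 0, 0, 0, 0, 1], [-0.045, -0.032, 0, 0, 0, 0, 1], [-0.0458, -0.033, 0, 0, 0, 0, 1], [0, 0, 0.045, 0, 0, 0, 1], [0, 0, 0.05, 0, 0, 0, 1], [0, 0, 0.05, 0, 0, 0, 1], [0, 0, 0.0425, 0, 0, 0, 1], [0, 0, 0, 0, 0, 0, 1], [0, 0, 0, 0, 0, 0, -1], [0, 0, 0, 0, 0, 0, -1], [0, 0, 0, 0, 0, 0, -1], [0, 0, 0, 0, 0, 0, -1], [0, 0, 0, 0, 0, 0, -1], [0, 0, 0, 0, 0, 0, -1], [0, 0, 0, 0, 0, 0, -1], [0, 0, 0, 0, 0, 0, -1]]

```text
t: 9.57
eef_pos: [0.417, 0.1224, 0.0556]
orientation: [-180.0, -0.0, 6.6]
wrist_force: [-0.7, 0.1, 5.0]
gripper_width: 0.483
grasp_force: 30.0
```

Run:
```python
from h import *
st(); go(.5547,.1167,.25,6.6)
```

```text
{'t': np.float64(9.575), 'eef_pos': array([0.417, 0.122, 0.056]), 'orientation': array([-1.79996e+02, -1.20000e-02,  6.60100e+00]), 'wrist_force': array([-0.742,  0.108,  5.024]), 'gripper_width': np.float64(0.483), 'grasp_force': np.float64(30.001)}
turn rad [-0.0001 -0.0002  0.    ] deg 0.0
shift [ 0.1361  0.0215 -0.1944] from [0.417  0.1224 0.0556] [-180.    -0.     6.6] q [  11.    6.  -35.  122.    4.   53. -109.]
```

Request:
carry_out:
  increments:
    - [[0, 0, -0.045, 0, 0, 0, -1], [0, 0, -0.05, 0, 0, 0, -1], [0, 0, -0.05, 0, 0, 0, -1], [0, 0, -0.05, 0, 0, 0, -1], [0.045, 0.007, 0, 0, 0, 0, -1], [0.045, 0.007, 0, 0, 0, 0, -1], [0.046, 0.0075, 0, 0, 0, 0, -1], [0, 0, 0, 0, 0, 0, -1], [0, 0, 0, 0, 0, 0, -1]]

```text
t: 10.7
eef_pos: [0.5538, 0.1168, 0.2497]
orientation: [-180.0, 0.1, 6.6]
wrist_force: [-0.3, 1.0, -0.6]
gripper_width: 0.484
grasp_force: 30.0
```

Run:
```python
from h import *
st(); go(.5547,.1167,.0685,6.6)
```

```text
{'t': np.float64(10.7), 'eef_pos': array([0.554, 0.117, 0.25 ]), 'orientation': array([-1.79967e+02,  1.03000e-01,  6.62000e+00]), 'wrist_force': array([-0.326,  0.996, -0.613]), 'gripper_width': np.float64(0.484), 'grasp_force': np.float64(30.0)}
turn rad [-0.0006  0.0018  0.0004] deg 0.1
shift [0.0008 0.0002 0.1812] from [0.5538 0.1168 0.2497] [-1.8e+02  1.0e-01  6.6e+00] q [  13.   11.  -33.   92.    6.   79. -105.]
```

Request:
carry_out:
  increments:
    - [[0, 0, 0.05, 0, 0, 0, -1], [0, 0, 0.05, 0, 0, 0, -1], [0, 0, 0.04, 0, 0, 0, -1], [0, 0, 0.025, 0, 0, 0, -1], [0, 0, 0.01, 0, 0, 0, -1], [0, 0, 0.004, 0, 0, 0, -1], [0, 0, 0, 0, 0, 0, -1], [0, 0, 0.002, 0, 0, 0, -1], [0, 0, 0, 0, 0, 0, -1], [0, 0, 0, 0, 0, 0, 0.25], [0, 0, 0, 0, 0, 0, 0.25], [0, 0, 0, 0, 0, 0, 0.25], [0, 0, 0, 0, 0, 0, 0.25], [0, 0, 0, 0, 0, 0, 0.25], [0, 0, -0.02, 0, 0, 0, 0.25], [0, 0, -0.04, 0, 0, 0, 0.25], [0, 0, -0.06, 0, 0, 0, 0.25], [0, 0, -0.06, 0, 0, 0, 1], [0, 0, 0, 0, 0, 0, 1]]

```text
t: 13.08
eef_pos: [0.5568, 0.1178, 0.2563]
orientation: [-180.0, -0.6, 6.6]
wrist_force: [0.2, -0.5, -0.4]
gripper_width: 0.769
grasp_force: 0.0
```

Run:
```python
from h import *
st()
for n,reg,rr in(('top',(285,135,350,205),0),('scene',(285,155,340,220),0)):
    p,d=cam(n); W=cloud(n,d); cv2.imwrite(f'pics/{n}3.png',p[...,::-1]); np.save(f'{n}3_d.npy',d)
    x0,y0,x1,y1=reg; q=W[y0:y1,x0:x1].reshape(-1,3); q=q[(q[:,2]>.126)&(q[:,2]<.145)&(q[:,1]<-.1)&(q[:,1]>-.18)]
    r=cv2.minAreaRect(q[:,:2].astype(np.float32)); print(n,len(q),np.round(r[0],4),np.round(r[1],4),round(r[2],2),np.round(np.median(q[:,2]),4))
go(.5254,-.1377,.2,3.1)
```

```text
{'t': np.float64(13.075), 'eef_pos': array([0.557, 0.118, 0.256]), 'orientation': array([-179.977,   -0.571,    6.619]), 'wrist_force': array([ 0.186, -0.533, -0.383]), 'gripper_width': np.float64(0.769), 'grasp_force': np.float64(0.0)}
top 245 [ 0.5183 -0.1396] [0.096  0.0122] 3.16 0.1332
scene 204 [ 0.52   -0.1369] [0.0956 0.0166] 2.58 0.1325
turn rad [ 0.0001 -0.0021  0.0612] deg 3.5
shift [-0.043   0.2524  0.0508] from [0.5547 0.1167 0.2508] [ 1.8e+02 -1.0e-01  6.6e+00] q [  13.   11.  -33.   92.    6.   78. -105.]
```

View pics/scene3.png

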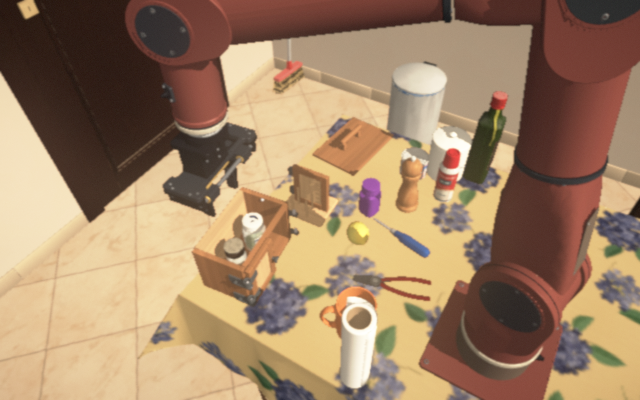

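Both jars stand upright in the cabinet, at (234,248) and (252,226) in the scene picture. The door is still in the rack at (310,188).

Request:
carry_out:
  increments:
    - [[0, 0, 0, 0, 0, 0.0612, 1], [-0.0086, 0.0505, 0.01, 0, 0, 0, 1], [-0.0086, 0.0505, 0.01, 0, 0, 0, 1], [-0.0086, 0.0505, 0.01, 0, 0, 0, 1], [-0.0086, 0.0505, 0.01, 0, 0, 0, 1], [-0.0086, 0.0504, 0.01, 0, 0, 0, 1], [0, 0, 0, 0, 0, 0, 1], [0, 0, 0, 0, 0, 0, 1], [0, 0, 0, 0, 0, 0, 1]]

```text
t: 14.3
eef_pos: [0.5253, -0.1362, 0.1993]
orientation: [-180.0, 0.0, 3.2]
wrist_force: [-0.0, 0.6, -0.0]
gripper_width: 0.999
grasp_force: 0.0
```

Run:
```python
from h import *
st(); go(.525,-.138,.101,3.0)
```

```text
{'t': np.float64(14.3), 'eef_pos': array([ 0.525, -0.136,  0.199]), 'orientation': array([-1.79965e+02,  1.80000e-02,  3.22300e+00]), 'wrist_force': array([-0.034,  0.583, -0.018]), 'gripper_width': np.float64(0.999), 'grasp_force': np.float64(0.0)}
turn rad [-0.0006  0.0003  0.0039] deg 0.2
shift [-0.0004  0.0018  0.0983] from [ 0.5253 -0.1362  0.1993] [-180.     0.     3.2] q [ 31.   9. -23. 100.   4.  72. -80.]
```

Request:
carry_out:
  increments:
    - [[0, 0.0018, 0.045, 0, 0, 0.004, 1], [0, 0, 0.045, 0, 0, 0, 1], [0, 0, 0.0083, 0, 0, 0, 1], [0, 0, 0, 0, 0, 0, 1], [0, 0, 0, 0, 0, 0, -1], [0, 0, 0, 0, 0, 0, -1], [0, 0, 0, 0, 0, 0, -1], [0, 0, 0, 0, 0, 0, -1], [0, 0, 0, 0, 0, 0, -1], [0, 0, 0, 0, 0, 0, -1], [0, 0, 0, 0, 0, 0, -1], [0, 0, 0, 0, 0, 0, -1], [0, 0, 0, 0, 0, 0, -1], [0, 0, 0, 0, 0, 0, -1]]

```text
t: 16.05
eef_pos: [0.5252, -0.1396, 0.1011]
orientation: [-180.0, 0.0, 2.9]
wrist_force: [-0.2, 0.3, -1.2]
gripper_width: 0.136
grasp_force: 30.0
```

Request:
carry_out:
  increments:
    - [[0, 0, -0.02, 0, 0, 0, -1], [0, 0, -0.03, 0, 0, 0, -1], [0, 0, -0.03, 0, 0, 0, -1], [0, 0, -0.03, 0, 0, 0, -1], [0, 0, -0.03, 0, 0, 0, -1], [0, 0, 0, 0, 0, 0, -1], [-0.024, -0.026, 0, 0, 0, 0, -1], [-0.024, -0.0266, 0, 0, 0, 0, -1], [-0.0241, -0.0266, 0, 0, 0, 0, -1], [0, 0, 0, 0, 0, 0, -1], [0, 0, 0, 0, 0, 0, -1], [0, 0, 0, 0, 0, 0, -1]]

```text
t: 17.55
eef_pos: [0.4495, -0.0647, 0.2406]
orientation: [-180.0, 0.0, 2.8]
wrist_force: [-0.2, -0.0, -1.3]
gripper_width: 0.139
grasp_force: 30.0
```

Run:
```python
from h import *
st()
for n,b in(('top',(200,120,360,240)),('scene',(220,90,380,210))):
    p,d=cam(n); cv2.imwrite(f'pics/{n}4.png',p[...,::-1]); np.save(f'{n}4_d.npy',d); save(n,p,b,n+'4c')
a=cv2.imread('pics/top4c.png');b=cv2.imread('pics/scene4c.png'); cv2.imwrite('pics/c4.png',cv2.resize(np.vstack([a,b]),(600,600*2*3//6) if 0 else (400,600)))
```

```text
{'t': np.float64(17.55), 'eef_pos': array([ 0.449, -0.065,  0.241]), 'orientation': array([-1.79975e+02,  3.80000e-02,  2.81200e+00]), 'wrist_force': array([-0.158, -0.009, -1.314]), 'gripper_width': np.float64(0.139), 'grasp_force': np.float64(29.968)}
```

View pics/scene4c.png

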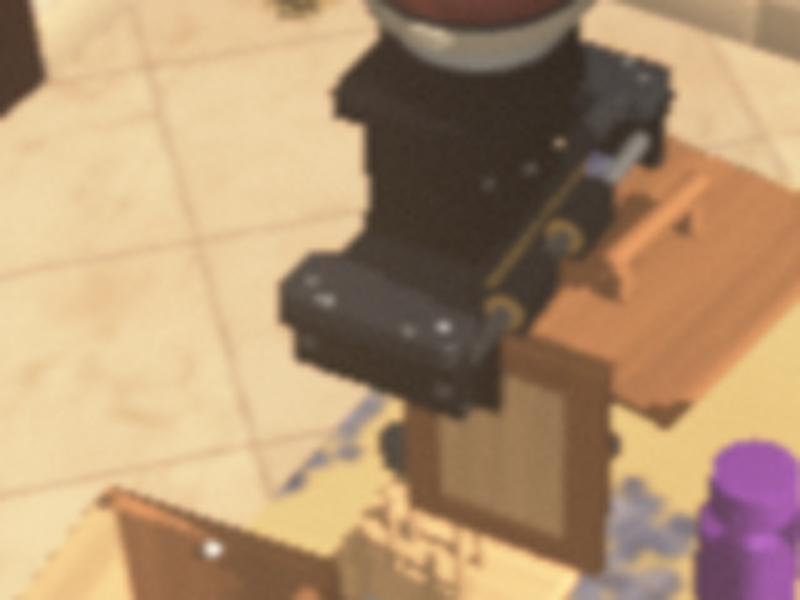

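```bash
cat > tilt.py <<'E'
from h import *
def tilt(dep):
    W=cloud('scene',dep); s=manip.state(); T=s['eef_pos']; c=T+[0.,0.003,0]
    a=np.radians(s['orientation'][2]); q=W[100:330,180:420].reshape(-1,3)
    r=q[:,:2]-c[:2]; lx=r@[np.cos(a),np.sin(a)]; ly=r@[-np.sin(a),np.cos(a)]
    m=(abs(ly-.004)<.012)&(abs(lx)<.09)&(q[:,2]>T[2]-.115)&(q[:,2]<T[2]+.03); lx=lx[m]; z=q[m,2]-T[2]; print('n',m.sum(),'ly',np.median(ly[m]))
    def edge(t,e,lo,hi,sg,nb=16):
        B=np.linspace(lo,hi,nb+1); X=[];Y=[]
        for i in range(nb):
            k=(t>=B[i])&(t<B[i+1])
            if k.sum()>3: X.append((B[i]+B[i+1])/2);Y.append(sg*np.sort(sg*e[k])[-2:].mean())
        X=np.array(X);Y=np.array(Y); k=abs(Y-np.median(Y))<.012; f=np.polyfit(X[k],Y[k],1); return np.degrees(np.arctan(f[0])),np.polyval(f,0),k.sum()
    print('bottom edge: slope,z',edge(lx,z,-.045,.03,-1)); print('near edge: slope,x',edge(z,lx,-.08,-.02,-1)); print('far edge',edge(z,lx,-.08,-.02,1))
E
python3 - <<'E'
from tilt import *
tilt(np.load('scene4_d.npy'))
E
```

```text
n 1392 ly 0.0026420424494273155
bottom edge: slope,z (np.float64(-1.0818140293205172), np.float64(-0.08633797288502428), np.int64(16))
near edge: slope,x (np.float64(-0.06967806630857122), np.float64(-0.05280989427263901), np.int64(16))
far edge (np.float64(-5.451939737662216), np.float64(0.03663998134413688), np.int64(12))
```

Request:
carry_out:
  increments:
    - [[0, 0, 0.03, 0, 0, 0, -1], [0, 0, 0.03, 0, 0, 0, -1], [0, 0, 0.03, 0, 0, 0, -1], [0, 0, 0.02, 0, 0, 0, -1], [0, 0, 0.0076, 0, 0, 0, -1], [0, 0, 0, 0, 0, 0, -1], [0, 0, 0, 0, 0, 0, -1]]

```text
t: 18.52
eef_pos: [0.45, -0.0642, 0.1244]
orientation: [180.0, -0.1, 2.9]
wrist_force: [0.4, 0.6, -1.5]
gripper_width: 0.13
grasp_force: 30.0
```

Run:
```python
from tilt import *
st(); p,d=cam('scene'); cv2.imwrite('pics/scene5.png',p[...,::-1]); save('scene',p,(260,150,360,225),'scene5c'); tilt(d)
go(.4497,-.0359,.123,2.9)
```

```text
{'t': np.float64(18.525), 'eef_pos': array([ 0.45 , -0.064,  0.124]), 'orientation': array([ 1.79986e+02, -7.60000e-02,  2.85800e+00]), 'wrist_force': array([ 0.356,  0.576, -1.49 ]), 'gripper_width': np.float64(0.13), 'grasp_force': np.float64(29.968)}
n 1006 ly 0.0027761229197602122
bottom edge: slope,z (np.float64(0.010506314143837226), np.float64(-0.08622105069195213), np.int64(16))
near edge: slope,x (np.float64(-0.6038985010337806), np.float64(-0.05273389534137562), np.int64(16))
far edge (np.float64(-7.475773649384772), np.float64(0.032528309963006444), np.int64(8))
turn rad [ 0.0003 -0.0014 -0.0008] deg 0.1
shift [ 0.0012 -0.0283  0.0014] from [ 0.4499 -0.0642  0.1244] [ 1.8e+02 -1.0e-01  2.9e+00] q [ 29.   2. -27. 116.   1.  62. -85.]
```

View pics/scene5c.png

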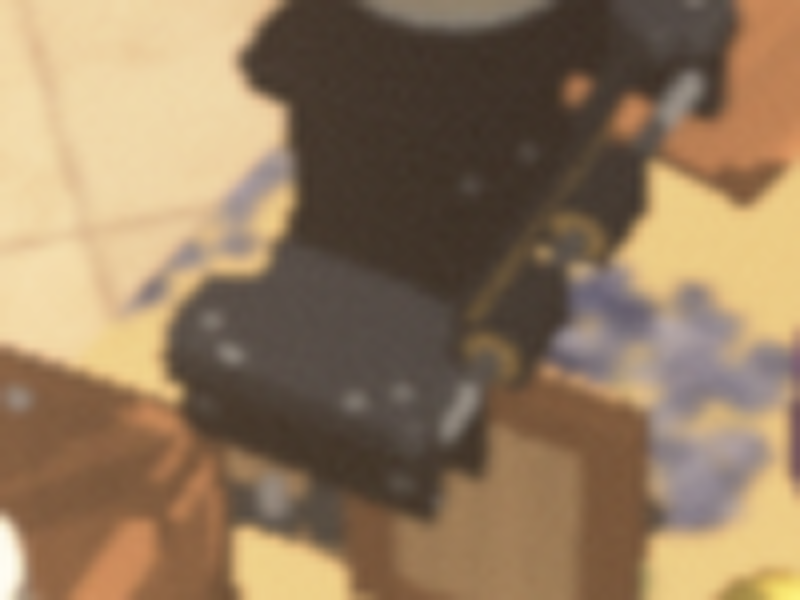

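The upper pin and bracket show at (294,212) of the full picture, with the door hanging level just right of it. I'll slide in toward +y, then lower gently.

Request:
carry_out:
  increments:
    - [[0.0004, -0.012, 0.0014, 0, 0, 0, -1], [0.0004, -0.01, 0, 0, 0, 0, -1], [0.0004, -0.0063, 0, 0, 0, 0, -1], [0, 0, 0, 0, 0, 0, -1], [0, 0, 0, 0, 0, 0, -1]]

```text
t: 19.2
eef_pos: [0.4491, -0.036, 0.1222]
orientation: [180.0, -0.0, 2.9]
wrist_force: [0.4, 0.2, -1.3]
gripper_width: 0.135
grasp_force: 30.0
```

Run:
```python
from tilt import *
st(); p,d=cam('scene'); cv2.imwrite('pics/scene6.png',p[...,::-1])
p2,d2=cam('top'); cv2.imwrite('pics/top6.png',p2[...,::-1])
def up(p,b): x0,y0,x1,y1=b; return cv2.resize(p[y0:y1,x0:x1,::-1],(400,400),interpolation=cv2.INTER_CUBIC)
cv2.imwrite('pics/c6.png',np.hstack([up(p,(265,180,325,240)),up(p2,(240,155,300,215))]))
```

```text
{'t': np.float64(19.2), 'eef_pos': array([ 0.449, -0.036,  0.122]), 'orientation': array([ 1.79995e+02, -2.00000e-03,  2.85900e+00]), 'wrist_force': array([ 0.35 ,  0.173, -1.263]), 'gripper_width': np.float64(0.135), 'grasp_force': np.float64(29.968)}
```

View pics/c6.png

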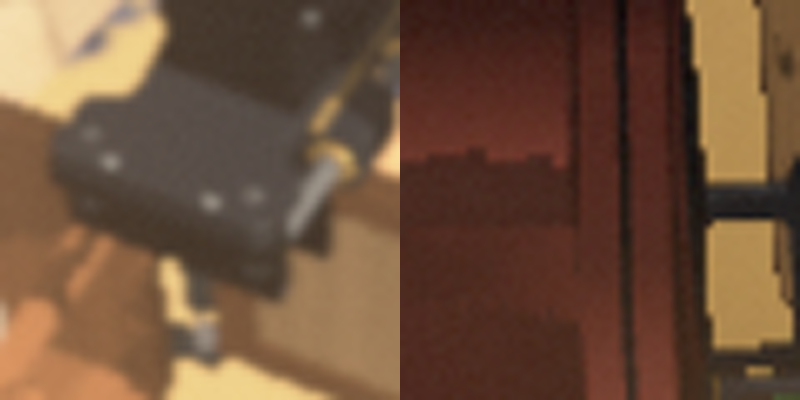

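The left crop (scene view) shows the lower pin at about (205,335) and the lower socket right above it at about (200,290). They line up, so I lower it.

Request:
carry_out:
  increments:
    - [[0, 0, 0.004, 0, 0, 0, -1], [0, 0, 0.004, 0, 0, 0, -1], [0, 0, 0.004, 0, 0, 0, -1], [0, 0, 0.002, 0, 0, 0, -1], [0, 0, 0, 0, 0, 0, -1], [0, 0, 0, 0, 0, 0, -1]]

```text
t: 20.05
eef_pos: [0.4492, -0.0358, 0.1083]
orientation: [-180.0, -0.0, 2.9]
wrist_force: [0.3, 0.6, -1.6]
gripper_width: 0.137
grasp_force: 30.0
```

Run:
```python
from h import *
st(); print(manip.state()['moment'])
```

```text
{'t': np.float64(20.05), 'eef_pos': array([ 0.449, -0.036,  0.108]), 'orientation': array([-1.800e+02, -1.000e-02,  2.868e+00]), 'wrist_force': array([ 0.332,  0.609, -1.642]), 'gripper_width': np.float64(0.137), 'grasp_force': np.float64(29.968)}
[0.04654164 0.00565209 0.01654396]
```

Request:
carry_out:
  increments:
    - [[0, 0, 0.002, 0, 0, 0, -1], [0, 0, 0.002, 0, 0, 0, -1], [0, 0, 0.002, 0, 0, 0, -1], [0, 0, 0, 0, 0, 0, -1], [0, 0, 0, 0, 0, 0, -1]]

```text
t: 20.68
eef_pos: [0.4491, -0.0358, 0.1022]
orientation: [-180.0, -0.0, 2.9]
wrist_force: [-0.3, -0.4, -1.4]
gripper_width: 0.134
grasp_force: 30.0
```

Run:
```python
from h import *
st(); print(manip.state()['moment'])
p,d=cam('scene'); cv2.imwrite('pics/scene7.png',p[...,::-1])
cv2.imwrite('pics/c7.png',cv2.resize(p[185:240,270:325,::-1],(550,550),interpolation=cv2.INTER_CUBIC))
```

```text
{'t': np.float64(20.675), 'eef_pos': array([ 0.449, -0.036,  0.102]), 'orientation': array([-1.79998e+02, -1.00000e-03,  2.86200e+00]), 'wrist_force': array([-0.272, -0.369, -1.444]), 'gripper_width': np.float64(0.134), 'grasp_force': np.float64(29.968)}
[-0.02493395  0.00981972 -0.01890326]
```

View pics/c7.png

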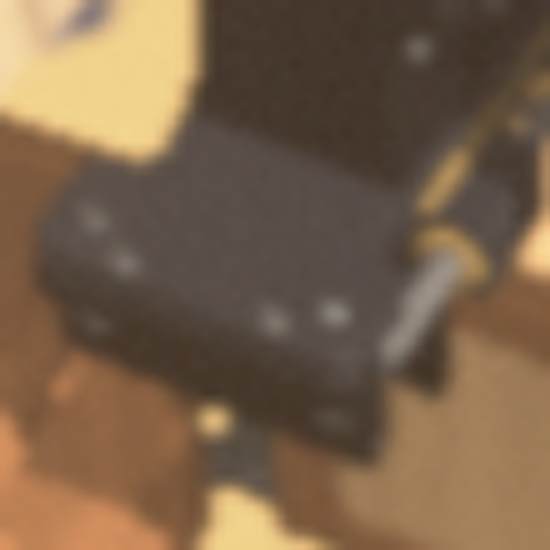

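The lower pin is now hidden inside the socket (about 240,455 in the crop), and there is no contact force. I keep lowering.

Request:
carry_out:
  increments:
    - [[0, 0, 0.002, 0, 0, 0, -1], [0, 0, 0.002, 0, 0, 0, -1], [0, 0, 0.0015, 0, 0, 0, -1], [0, 0, 0.0015, 0, 0, 0, -1], [0, 0, 0.001, 0, 0, 0, -1], [0, 0, 0, 0, 0, 0, -1], [0, 0, 0, 0, 0, 0, -1]]

```text
t: 21.6
eef_pos: [0.4491, -0.0358, 0.0947]
orientation: [180.0, 0.0, 2.9]
wrist_force: [-5.4, 1.0, 7.6]
gripper_width: 0.136
grasp_force: 30.0
```

Request:
carry_out:
  increments:
    - [[0, 0, 0, 0, 0, 0, -0.3], [0, 0, 0, 0, 0, 0, -0.3], [0, 0, 0, 0, 0, 0, -0.3], [0, 0, 0, 0, 0, 0, -0.3], [0, 0, -0.02, 0, 0, 0, -0.3], [0, 0, -0.03, 0, 0, 0, -0.3], [0, 0, -0.04, 0, 0, 0, -1], [0, 0.025, 0, 0, 0, 0, -1], [0, 0, 0, 0, 0, 0, -1], [0, 0, 0, 0, 0, 0, -1]]

```text
t: 22.85
eef_pos: [0.4501, -0.0603, 0.1838]
orientation: [-180.0, 0.0, 2.9]
wrist_force: [-0.5, 0.7, 0.3]
gripper_width: 0.024
grasp_force: 0.0
```

```bash
cat > swing.py <<'E'
from h import *
H=np.array([.4992,-.0364])
def P(yaw,r,rho):
    a=np.radians(yaw); return H+r*np.array([-np.sin(a),np.cos(a)])+(.003+rho)*np.array([-np.cos(a),-np.sin(a)])
def rows(yaws,r,rho,psi,start):
    q=np.array(start); a=np.radians(psi)
    for y in yaws:
        t=P(y,r,rho); d=t-q; print(y,np.round([d@[np.cos(a),np.sin(a)],d@[np.sin(a),-np.cos(a)]],4),np.round(t,4)); q=t
E
python3 - <<'E'
from swing import *
st(); s=manip.state(); p,d=cam('top'); W=cloud('top',d); np.save('top8_d.npy',d);cv2.imwrite('pics/top8.png',p[...,::-1])
q=W.reshape(-1,3); q=q[(q[:,2]>.118)&(q[:,2]<.134)&(q[:,0]>.37)&(q[:,0]<.52)&(q[:,1]<-.0)&(q[:,1]>-.09)]
if len(q)>10:
    r=cv2.minAreaRect(q[:,:2].astype(np.float32)); print(len(q),np.round(r[0],4),np.round(r[1],4),round(r[2],2),np.round(np.median(q[:,2]),4))
p,d=cam('scene'); np.save('scene8_d.npy',d);cv2.imwrite('pics/scene8.png',p[...,::-1])
W=cloud('scene',d);q=W.reshape(-1,3); q=q[(q[:,2]>.118)&(q[:,2]<.134)&(q[:,0]>.37)&(q[:,0]<.48)&(q[:,1]<-.0)&(q[:,1]>-.09)]
if len(q)>10:
    r=cv2.minAreaRect(q[:,:2].astype(np.float32)); print(len(q),np.round(r[0],4),np.round(r[1],4),round(r[2],2),np.round(np.percentile(q[:,2],95),4))
save('scene',p,(220,150,380,270),'c8')
rows([92.9,88,80,72,64,56,48,40,32,24,16,10,6.6],.065,.018,2.9,s['eef_pos'][:2])
E
```

```text
{'t': np.float64(22.85), 'eef_pos': array([ 0.45 , -0.06 ,  0.184]), 'orientation': array([-1.79972e+02,  3.30000e-02,  2.86600e+00]), 'wrist_force': array([-0.503,  0.744,  0.32 ]), 'gripper_width': np.float64(0.024), 'grasp_force': np.float64(0.0)}
229 [ 0.4374 -0.0347] [0.0857 0.0157] 5.38 0.1286
92.9 [-0.0147 -0.0004] [ 0.4353 -0.0607]
88 [-0.0016 -0.0056] [ 0.4335 -0.0551]
80 [-0.0015 -0.0094] [ 0.4315 -0.0458]
72 [-0.0002 -0.0095] [ 0.4309 -0.0363]
64 [ 0.0012 -0.0095] [ 0.4316 -0.0268]
56 [ 0.0025 -0.0092] [ 0.4336 -0.0175]
48 [ 0.0037 -0.0088] [ 0.4368 -0.0085]
40 [ 0.0049 -0.0082] [ 4.413e-01 -1.000e-04]
32 [ 0.006  -0.0074] [0.4469 0.0076]
24 [ 0.007  -0.0065] [0.4536 0.0144]
16 [ 0.0078 -0.0055] [0.4611 0.0203]
10 [ 0.0063 -0.0034] [0.4672 0.024 ]
6.6 [ 0.0037 -0.0016] [0.4709 0.0258]
```

View pics/c8.png

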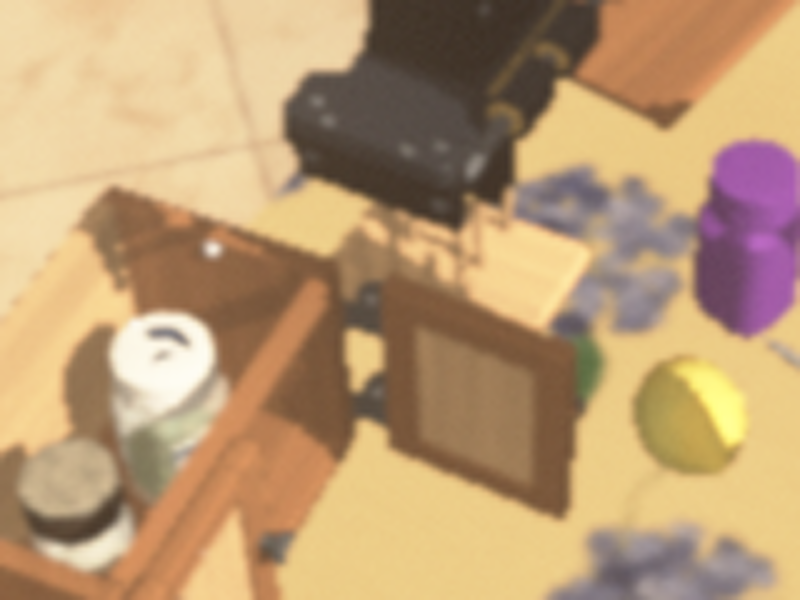

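The door hangs on both pins, fully down, standing open toward the robot (480,390 in the crop). Now I swing it shut with the closed fingers.

Request:
carry_out:
  increments:
    - [[-0.0147, 0.0056, 0, 0, 0, 0, -1], [0, 0, 0.04, 0, 0, 0, -1], [0, 0, 0.039, 0, 0, 0, -1], [0, 0, 0, 0, 0, 0, -1], [-0.0016, -0.0116, 0, 0, 0, 0, -1], [-0.0015, -0.0094, 0, 0, 0, 0, -1], [-0.0002, -0.0095, 0, 0, 0, 0, -1], [0.0012, -0.0095, 0, 0, 0, 0, -1], [0.0025, -0.0092, 0, 0, 0, 0, -1], [0.0037, -0.0088, 0, 0, 0, 0, -1], [0.0049, -0.0082, 0, 0, 0, 0, -1], [0, 0, 0, 0, 0, 0, -1]]

```text
t: 24.45
eef_pos: [0.4419, 0.0005, 0.1051]
orientation: [-180.0, 0.0, 2.9]
wrist_force: [-0.3, -0.1, -0.2]
gripper_width: 0.01
grasp_force: 0.0
```

Request:
carry_out:
  increments:
    - [[0.006, -0.0074, 0, 0, 0, 0, -1], [0.007, -0.0065, 0, 0, 0, 0, -1], [0.0078, -0.0055, 0, 0, 0, 0, -1], [0.0063, -0.0034, 0, 0, 0, 0, -1], [0.0037, -0.0016, 0, 0, 0, 0, -1], [0, 0, 0, 0, 0, 0, -1]]

```text
t: 25.2
eef_pos: [0.4713, 0.0255, 0.1051]
orientation: [-180.0, 0.0, 2.9]
wrist_force: [-0.2, 0.8, -1.1]
gripper_width: 0.004
grasp_force: 0.0
```

Run:
```python
from h import *
st()
p,d=cam('scene'); W=cloud('scene',d); q=W.reshape(-1,3); a=np.radians(6.6)
r=q[:,:2]-[.560,.079]; cx=r@[np.cos(a),np.sin(a)]; cy=r@[-np.sin(a),np.cos(a)]
for lo,hi in((-.1,-.08),(-.08,-.06),(-.06,-.04),(-.04,-.02),(-.02,0),(.02,.04),(.05,.07)):
    m=(q[:,2]>.122)&(q[:,2]<.1295)&(cy>lo)&(cy<hi)&(cx>-.12)&(cx<-.05); print(lo,m.sum(),np.round(np.percentile(cx[m],[2,50]),4) if m.sum()>3 else '')
```

```text
{'t': np.float64(25.2), 'eef_pos': array([0.471, 0.026, 0.105]), 'orientation': array([-1.79984e+02,  8.00000e-03,  2.86700e+00]), 'wrist_force': array([-0.242,  0.758, -1.105]), 'gripper_width': np.float64(0.004), 'grasp_force': np.float64(0.0)}
-0.1 0 
-0.08 0 
-0.06 2 
-0.04 11 [-0.1025 -0.1015]
-0.02 0 
0.02 55 [-0.0745 -0.068 ]
0.05 67 [-0.0753 -0.0688]
```

Request:
carry_out:
  increments:
    - [[0.003, 0, 0, 0, 0, 0, -1], [0.003, 0, 0, 0, 0, 0, -1], [0.002, 0, 0, 0, 0, 0, -1], [0, 0, 0, 0, 0, 0, -1]]

```text
t: 25.75
eef_pos: [0.4791, 0.0258, 0.1051]
orientation: [-180.0, 0.0, 2.9]
wrist_force: [-1.1, -0.1, -0.8]
gripper_width: 0.004
grasp_force: 0.2
```

Request:
carry_out:
  increments:
    - [[0.001, 0, 0, 0, 0, 0, -1], [0.001, 0, 0, 0, 0, 0, -1], [0, 0, 0, 0, 0, 0, -1]]

```text
t: 26.12
eef_pos: [0.4794, 0.0258, 0.1049]
orientation: [180.0, 0.2, 2.9]
wrist_force: [-9.1, -1.4, 7.3]
gripper_width: 0.004
grasp_force: 4.6
```

Contact at about 9 N, so the door is shut against the cabinet. I back off, rise, and look.

Request:
carry_out:
  increments:
    - [[-0.004, 0, 0, 0, 0, 0, -1], [-0.02, 0, 0, 0, 0, 0, -1], [0, 0, -0.05, 0, 0, 0, -1], [0, 0, -0.05, 0, 0, 0, -1], [0, 0, -0.05, 0, 0, 0, -1], [0, 0.06, 0, 0, 0, 0, 1], [0, 0.06, 0, 0, 0, 0, 1], [0, 0.06, 0, 0, 0, 0, 1], [0, 0, 0, 0, 0, 0, 1]]

```text
t: 27.25
eef_pos: [0.4655, -0.1601, 0.2548]
orientation: [180.0, 0.0, 2.4]
wrist_force: [0.4, -0.2, -0.7]
gripper_width: 0.375
grasp_force: 0.0
```

```bash
cat > lid.py <<'E'
from h import *
def rect(q,t):
    r=cv2.minAreaRect(q[:,:2].astype(np.float32)); print(t,len(q),np.round(r[0],4),np.round(r[1],4),round(r[2],2),np.round(np.median(q[:,2]),4))
def lidm():
    for n in('top','scene'):
        p,d=cam(n); W=cloud(n,d); np.save(n+'9_d.npy',d); cv2.imwrite(f'pics/{n}9.png',p[...,::-1]); q=W.reshape(-1,3)
        k=(q[:,1]<-.25)&(q[:,1]>-.56)&(q[:,0]>.43)&(q[:,0]<.68)
        try: rect(q[k&(q[:,2]>.053)&(q[:,2]<.07)&(abs(q[:,1]+.39)<.1)],n+' handle'); rect(q[k&(q[:,2]>.0195)&(q[:,2]<.031)],n+' board')
        except Exception as e: print(n,e)
E
python3 - <<'E'
from lid import *
st(); lidm()
a=np.radians(6.6)
for n in('top','scene'):
    q=cloud(n,np.load(n+'9_d.npy')).reshape(-1,3); r=q[:,:2]-[.560,.079]; cx=r@[np.cos(a),np.sin(a)]; cy=r@[-np.sin(a),np.cos(a)]
    print(n,[(lo,np.round(np.percentile(cx[m],[3,50]),4)) for lo in np.arange(-.1,.1,.02) if (m:=(q[:,2]>.122)&(q[:,2]<.1295)&(cy>lo)&(cy<lo+.02)&(cx>-.12)&(cx<-.05)).sum()>3])
E
```

```text
{'t': np.float64(27.25), 'eef_pos': array([ 0.465, -0.16 ,  0.255]), 'orientation': array([1.79957e+02, 3.00000e-03, 2.42000e+00]), 'wrist_force': array([ 0.412, -0.214, -0.72 ]), 'gripper_width': np.float64(0.375), 'grasp_force': np.float64(0.0)}
top handle 227 [ 0.5408 -0.393 ] [0.0952 0.0135] 83.88 0.0595
top board 3861 [ 0.5293 -0.4077] [0.177  0.1447] 83.75 0.0245
scene handle 124 [ 0.5422 -0.3909] [0.0969 0.0164] 83.46 0.0591
scene board 2209 [ 0.5333 -0.3906] [0.2124 0.1475] 84.17 0.0244
top [(np.float64(-0.1), array([-0.0753, -0.0692])), (np.float64(-0.08), array([-0.0754, -0.0685])), (np.float64(-0.06), array([-0.0754, -0.0686])), (np.float64(-0.039999999999999994), array([-0.0757, -0.0684])), (np.float64(-0.01999999999999999), array([-0.0761, -0.0682])), (np.float64(1.3877787807814457e-17), array([-0.0765, -0.0702])), (np.float64(0.020000000000000018), array([-0.0765, -0.07  ])), (np.float64(0.04000000000000001), array([-0.0762, -0.0692])), (np.float64(0.060000000000000026), array([-0.0762, -0.0688])), (np.float64(0.08000000000000004), array([-0.0764, -0.0691]))]
scene [(np.float64(-0.1), array([-0.0737, -0.0651])), (np.float64(-0.08), array([-0.074 , -0.0669])), (np.float64(-0.06), array([-0.0738, -0.0674])), (np.float64(-0.039999999999999994), array([-0.0742, -0.0666])), (np.float64(-0.01999999999999999), array([-0.074 , -0.0668])), (np.float64(1.3877787807814457e-17), array([-0.0747, -0.0683])), (np.float64(0.020000000000000018), array([-0.0748, -0.0679])), (np.float64(0.04000000000000001), array([-0.0743, -0.0676])), (np.float64(0.060000000000000026), array([-0.0751, -0.0683])), (np.float64(0.08000000000000004), array([-0.0745, -0.0666]))]
```

View pics/scene9.png

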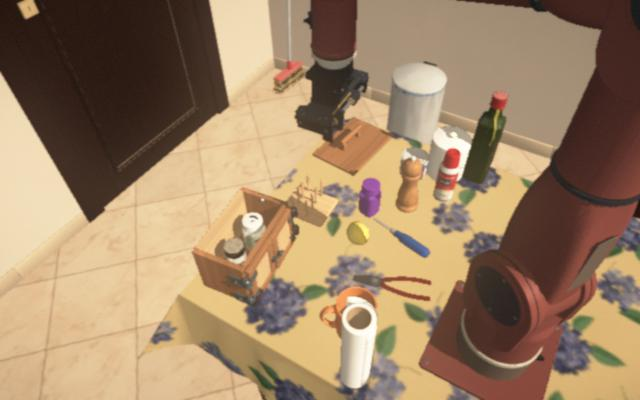

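The scene picture shows the door shut flush with the left one, both jars upright, and the lid undisturbed at (352,145). Next is the lid handle.

Request:
carry_out:
  increments:
    - [[0, 0, 0, 0, 0, -0.178, 1], [0, 0, 0, 0, 0, -0.178, 1], [0, 0, 0, 0, 0, -0.178, 1], [0, 0, 0, 0, 0, -0.178, 1], [0, 0, 0, 0, 0, -0.178, 1], [0, 0, 0, 0, 0, -0.178, 1], [0, 0, 0, 0, 0, -0.178, 1], [0, 0, 0, 0, 0, -0.178, 1], [-0.0445, 0.02, 0.02, 0, 0, 0, 1], [-0.0445, 0.02, 0.02, 0, 0, 0, 1], [-0.0445, 0.02, 0.02, 0, 0, 0, 1], [-0.0445, 0.02, 0.02, 0, 0, 0, 1], [-0.0445, 0.02, 0.02, 0, 0, 0, 1], [0, 0, 0, 0, 0, 0, 1], [0, 0, 0, 0, 0, 0, 1]]

```text
t: 29.22
eef_pos: [0.5453, -0.3841, 0.1553]
orientation: [180.0, -0.1, 84.6]
wrist_force: [0.0, 0.1, 1.4]
gripper_width: 0.998
grasp_force: 0.0
```

Run:
```python
from lid import *
st(); lidm(); go(.5412,-.392,.036,83.9)
```

```text
{'t': np.float64(29.225), 'eef_pos': array([ 0.545, -0.384,  0.155]), 'orientation': array([ 1.79965e+02, -7.70000e-02,  8.45840e+01]), 'wrist_force': array([0.002, 0.062, 1.374]), 'gripper_width': np.float64(0.998), 'grasp_force': np.float64(0.0)}
top handle 126 [ 0.5426 -0.3771] [0.0635 0.0132] 83.57 0.0594
top board 2621 [ 0.5352 -0.354 ] [0.1315 0.1448] 84.13 0.0244
scene handle 118 [ 0.5426 -0.3912] [0.0966 0.0159] 84.04 0.0595
scene board 2246 [ 0.5334 -0.3894] [0.2145 0.1465] 84.27 0.0245
turn rad [ 0.0017 -0.0002  0.0123] deg 0.7
shift [-0.0083 -0.0033  0.1203] from [ 0.5453 -0.3841  0.1563] [179.9  -0.   84.6] q [ 41.  24. -13.  86.   5.  71.  22.]
```

Request:
carry_out:
  increments:
    - [[-0.0083, -0.0033, 0.03, 0, 0, 0.012, 1], [0, 0, 0.04, 0, 0, 0, 1], [0, 0, 0.035, 0, 0, 0, 1], [0, 0, 0.015, 0, 0, 0, 1], [0, 0, 0, 0, 0, 0, 1], [0, 0, 0, 0, 0, 0, -1], [0, 0, 0, 0, 0, 0, -1], [0, 0, 0, 0, 0, 0, -1], [0, 0, 0, 0, 0, 0, -1], [0, 0, 0, 0, 0, 0, -1], [0, 0, 0, 0, 0, 0, -1], [0, 0, 0, 0, 0, 0, -1], [0, 0, 0, 0, 0, 0, -1], [0, 0, 0, 0, 0, 0, -1], [0, 0, 0, 0, 0, 0, -1]]

```text
t: 31.2
eef_pos: [0.5402, -0.3941, 0.0351]
orientation: [180.0, -0.0, 83.8]
wrist_force: [0.7, 0.7, -0.5]
gripper_width: 0.143
grasp_force: 30.0
```

Run:
```python
from lid import *
st(); lidm()
```

```text
{'t': np.float64(31.2), 'eef_pos': array([ 0.54 , -0.394,  0.035]), 'orientation': array([ 1.79992e+02, -1.00000e-03,  8.37670e+01]), 'wrist_force': array([ 0.749,  0.699, -0.493]), 'gripper_width': np.float64(0.143), 'grasp_force': np.float64(29.999)}
top handle 70 [ 0.5457 -0.3671] [0.0149 0.0414] 8.91 0.0601
top board 2096 [ 0.5363 -0.3411] [0.105  0.1452] 83.97 0.0245
scene handle 113 [ 0.5446 -0.3727] [0.0608 0.0357] 85.22 0.0606
scene board 1882 [ 0.5325 -0.3886] [0.2126 0.1476] 84.08 0.0244
```

Request:
carry_out:
  increments:
    - [[0, 0, -0.02, 0, 0, 0, -1], [0, 0, -0.035, 0, 0, 0, -1], [0, 0, -0.05, 0, 0, 0, -1], [0, 0, -0.05, 0, 0, 0, -1], [0, 0, -0.04, 0, 0, 0, -1], [0, 0, -0.03, 0, 0, 0, -1], [0, 0, 0, 0, 0, -0.112, -1], [0, 0, 0, 0, 0, -0.112, -1], [0.0465, 0.0073, 0, 0, 0, 0, -1], [0.0465, 0.0073, 0, 0, 0, 0, -1], [0.0465, 0.0073, 0, 0, 0, 0, -1], [0.0465, 0.0073, 0, 0, 0, 0, -1], [0.0465, 0.0073, 0, 0, 0, 0, -1], [0.0465, 0.0073, 0, 0, 0, 0, -1], [0.0465, 0.0073, 0, 0, 0, 0, -1], [0.0465, 0.0073, 0, 0, 0, 0, -1], [0.0465, 0.0073, 0, 0, 0, 0, -1], [0.0465, 0.0073, 0, 0, 0, 0, -1], [0, 0, 0, 0, 0, 0, -1], [0, 0, 0, 0, 0, 0, -1]]

```text
t: 33.8
eef_pos: [0.5591, 0.0756, 0.261]
orientation: [180.0, 0.1, 96.6]
wrist_force: [0.2, -0.4, -2.7]
gripper_width: 0.145
grasp_force: 30.0
```

Run:
```python
from lid import *
st()
p,d=cam('scene'); cv2.imwrite('pics/scene10.png',p[...,::-1]); W=cloud('scene',d); q=W.reshape(-1,3)
b=q[(abs(q[:,2]-.25)<.014)&(q[:,0]>.42)&(q[:,0]<.7)&(q[:,1]>-.07)&(q[:,1]<.22)]
A=np.c_[b[:,:2],np.ones(len(b))]; f=np.linalg.lstsq(A,b[:,2],rcond=None)[0]
k=abs(A@f-b[:,2])<.004; f=np.linalg.lstsq(A[k],b[k,2],rcond=None)[0]; print('plane',f,'tilt deg',np.degrees(f[:2])); rect(b[k],'board')
go(.5593,.0762,.17,96.6)
```

```text
{'t': np.float64(33.8), 'eef_pos': array([0.559, 0.076, 0.261]), 'orientation': array([1.79968e+02, 5.10000e-02, 9.65980e+01]), 'wrist_force': array([ 0.189, -0.397, -2.707]), 'gripper_width': np.float64(0.145), 'grasp_force': np.float64(30.001)}
plane [ 0.00221296 -0.00258065  0.24923071] tilt deg [ 0.12679325 -0.14786012]
board 4192 [0.5506 0.0769] [0.1454 0.2107] 6.86 0.2502
turn rad [ 0.0004  0.0009 -0.0013] deg 0.1
shift [0.0013 0.0003 0.0908] from [0.5592 0.0749 0.2608] [1.80e+02 1.00e-01 9.65e+01] q [ 15.  10. -31.  92.   6.  80. -10.]
```

View pics/scene10.png

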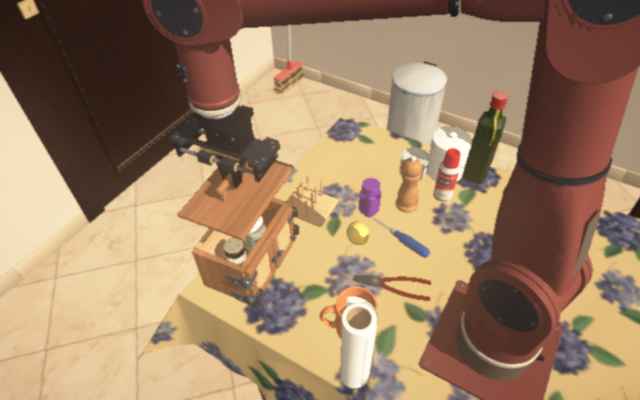

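The lid is held level above the cabinet, with the board centre at about (238,200) and the handle across. I lower it.

Request:
carry_out:
  increments:
    - [[0.0014, 0.0003, 0.03, 0, 0, 0, -1], [0, 0, 0.03, 0, 0, 0, -1], [0, 0, 0.02, 0, 0, 0, -1], [0, 0, 0.008, 0, 0, 0, -1], [0, 0, 0, 0, 0, 0, -1], [0, 0, 0, 0, 0, 0, -1]]

```text
t: 34.6
eef_pos: [0.5599, 0.0774, 0.1733]
orientation: [179.9, 0.0, 96.6]
wrist_force: [0.5, 0.1, -2.1]
gripper_width: 0.145
grasp_force: 30.0
```

Run:
```python
from lid import *
st()
p,d=cam('scene'); cv2.imwrite('pics/scene11.png',p[...,::-1]); W=cloud('scene',d); q=W.reshape(-1,3)
b=q[(abs(q[:,2]-.16)<.012)&(q[:,0]>.42)&(q[:,0]<.7)&(q[:,1]>-.07)&(q[:,1]<.22)]
rect(b,'board')
go(.5593,.0766,.162,96.6)
```

```text
{'t': np.float64(34.6), 'eef_pos': array([0.56 , 0.077, 0.173]), 'orientation': array([1.79915e+02, 4.00000e-03, 9.65680e+01]), 'wrist_force': array([ 0.544,  0.13 , -2.104]), 'gripper_width': np.float64(0.145), 'grasp_force': np.float64(30.001)}
board 3844 [0.5514 0.0784] [0.1457 0.2109] 6.93 0.1623
turn rad [ 0.0016  0.0001 -0.0004] deg 0.1
shift [-0.0008 -0.0007  0.0112] from [0.5599 0.0775 0.1732] [179.9   0.   96.6] q [ 15.  14. -31.  98.   7.  70. -12.]
```

Request:
carry_out:
  increments:
    - [[0, -0.0007, 0.003, 0, 0, 0, -1], [0, 0, 0.003, 0, 0, 0, -1], [0, 0, 0.002, 0, 0, 0, -1], [0, 0, 0, 0, 0, 0, -1]]

```text
t: 35.15
eef_pos: [0.5585, 0.0775, 0.1639]
orientation: [-180.0, -0.0, 96.6]
wrist_force: [-0.6, -0.2, -1.6]
gripper_width: 0.145
grasp_force: 30.0
```

Request:
carry_out:
  increments:
    - [[0, 0, 0.002, 0, 0, 0, -1], [0, 0, 0.002, 0, 0, 0, -1], [0, 0, 0.001, 0, 0, 0, -1], [0, 0, 0, 0, 0, 0, -1]]

```text
t: 35.65
eef_pos: [0.559, 0.0771, 0.1595]
orientation: [180.0, 0.0, 96.6]
wrist_force: [1.4, -1.9, 2.4]
gripper_width: 0.144
grasp_force: 30.0
```

Request:
carry_out:
  increments:
    - [[0, 0, 0.002, 0, 0, 0, -1], [0, 0, 0.002, 0, 0, 0, -1], [0, 0, 0.002, 0, 0, 0, -1], [0, 0, 0, 0, 0, 0, -1]]

```text
t: 36.15
eef_pos: [0.5582, 0.0776, 0.1526]
orientation: [-179.9, -0.0, 96.6]
wrist_force: [-0.4, -2.9, -1.6]
gripper_width: 0.148
grasp_force: 30.0
```

Request:
carry_out:
  increments:
    - [[0, 0, 0.001, 0, 0, 0, -1], [0, 0, 0.001, 0, 0, 0, -1], [0, 0, 0.001, 0, 0, 0, -1], [0, 0, 0, 0, 0, 0, -1]]

```text
t: 36.65
eef_pos: [0.5583, 0.0779, 0.1519]
orientation: [180.0, 0.0, 96.6]
wrist_force: [-9.3, -3.2, 17.2]
gripper_width: 0.147
grasp_force: 30.0
```

```bash
cat > chk.py <<'E'
from lid import *
def chk():
    for n in('scene','top'):
        p,d=cam(n); cv2.imwrite(f'pics/{n}12.png',p[...,::-1]); q=cloud(n,d).reshape(-1,3)
        b=q[(abs(q[:,2]-.142)<.01)&(q[:,0]>.42)&(q[:,0]<.7)&(q[:,1]>-.07)&(q[:,1]<.22)]
        A=np.c_[b[:,0]-.55,b[:,1]-.078,np.ones(len(b))]; k=np.ones(len(b),bool)
        for _ in range(3): f=np.linalg.lstsq(A[k],b[k,2],rcond=None)[0]; k=abs(A@f-b[:,2])<.005
        print(n,'height',np.round(f[2],4),'tilt deg',np.round(np.degrees(f[:2]),2)); rect(b[k],'board')
E
python3 - <<'E'
from chk import *
st(); chk()
E
```

```text
{'t': np.float64(36.65), 'eef_pos': array([0.558, 0.078, 0.152]), 'orientation': array([1.79993e+02, 2.50000e-02, 9.66220e+01]), 'wrist_force': array([-9.309, -3.248, 17.242]), 'gripper_width': np.float64(0.147), 'grasp_force': np.float64(29.999)}
scene height 0.1414 tilt deg [ 0.04 -0.08]
board 3638 [0.5494 0.0792] [0.145  0.2088] 6.66 0.1413
top height 0.1412 tilt deg [-0.07 -0.01]
board 2425 [0.5547 0.0215] [0.1446 0.0962] 6.66 0.1412
```

It is seated: flat within 0.1°, with the top surface at 141.4 mm, and it took 17 N. I unload, release, rise, and check.

Request:
carry_out:
  increments:
    - [[0, 0, -0.0015, 0, 0, 0, -1], [0, 0, 0, 0, 0, 0, -0.2], [0, 0, 0, 0, 0, 0, -0.2], [0, 0, 0, 0, 0, 0, -0.2], [0, 0, 0, 0, 0, 0, -0.2], [0, 0, -0.02, 0, 0, 0, -0.2], [0, 0, -0.05, 0, 0, 0, -0.2], [0, 0, -0.05, 0, 0, 0, -0.2], [-0.05, 0, -0.03, 0, 0, 0, -0.2], [-0.05, 0, 0, 0, 0, 0, -0.2], [-0.05, 0, 0, 0, 0, 0, -0.2], [-0.05, 0, 0, 0, 0, 0, -0.2], [-0.05, 0, 0, 0, 0, 0, -0.2], [0, 0, 0, 0, 0, 0, -0.2], [0, 0, 0, 0, 0, 0, -0.2]]

```text
t: 38.62
eef_pos: [0.5874, -0.1702, 0.3015]
orientation: [-180.0, -0.1, 96.6]
wrist_force: [0.5, 0.0, 0.1]
gripper_width: 0.399
grasp_force: 0.0
```

Run:
```python
from chk import *
st(); chk()
p=cv2.imread('pics/scene12.png'); cv2.imwrite('pics/c12.png',cv2.resize(p[170:310,170:350],None,fx=4,fy=4,interpolation=cv2.INTER_CUBIC))
```

```text
{'t': np.float64(38.625), 'eef_pos': array([ 0.587, -0.17 ,  0.301]), 'orientation': array([-1.79993e+02, -5.10000e-02,  9.66110e+01]), 'wrist_force': array([0.474, 0.041, 0.101]), 'gripper_width': np.float64(0.399), 'grasp_force': np.float64(0.0)}
scene height 0.1414 tilt deg [ 0.05 -0.1 ]
board 4775 [0.5502 0.0799] [0.1471 0.2093] 6.34 0.1414
top height 0.1412 tilt deg [ 0.03 -0.06]
board 6021 [0.5484 0.077 ] [0.1446 0.2082] 6.64 0.1412
```

View pics/c12.png

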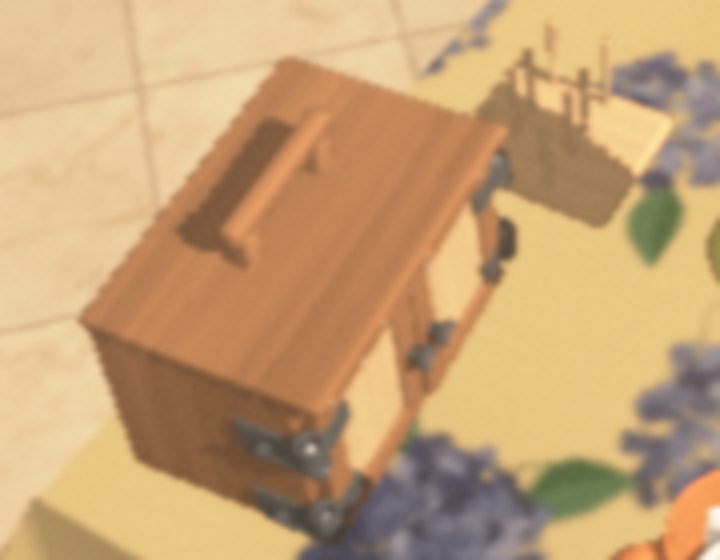

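The lid lies flat with its long overhang over both shut doors (knobs at 420,350 and 440,330 in the crop), and the robot is clear. Handing in.

```bash
python3 -c "
from station import manip
print(manip.sign_off())"
```

```text
the job is handed in; nothing more can be done
None
```

The job is handed in at about 39 s: both jars present stand upright in the cabinet, the door is hung fully down and shut, and the lid is pressed home and flat over the doors. The hand-in returned no verdict, so this rests on my camera and force checks.

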